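Make up the tea tray and the washing-up tray

ROBOT

A 7-joint arm with a two-finger parallel gripper is mounted at the origin on the work surface. World frame = base frame: x ahead of the robot, y to its left, z up, the work surface at z = 0. Lengths are in m, angles in rad, forces in N, time in s.
With the tool pointing down it reaches from about 0.4 to 0.85 m from the base axis. Payload 4.5 kg.
Tool frame: the origin (TCP) lies between the finger pads; the fingertips stand 19 mm ahead of it and the grasp point (between the pads) is the TCP (r.tips_ahead is the distance from the TCP to the fingertips, in m); z points along the fingers, y is the line along which they close (so a half turn about z gives the same grasp; the last joint's range is limited). The gripper opens to 88 mm and grips with 3 to 60 N. Pads are 18 mm wide; open, the fingers measure 123 mm over their backs; the gripper's body (75 mm by 187 mm) begins 45 mm behind the grasp point.
Start: joints at [-1.103, 0.689, -0.195, 1.565, 0.157, 0.902, -0.215], TCP at [0.263, 0.567, 0.258] pointing down, gripper open.
Joint ranges: [-3.01, 3.01], [-0.46, 2.08], [-1.47, 1.51], [0.13, 2.56], [-1, 4.14], [0.04, 2.09], [-2.66, 2.66]. Speed limits (rad/s): [2.57, 2.57, 3.14, 3.14, 3.14, 3.14, 3.14].

INTERFACE

Orientations are given as a unit quaternion [x, y, z, w].
In Python, from plant import r, cams, models gives the robot as it stands. The module is installed in compiled form; this text tells all that it offers.
- The arm moves only by the tool jog_arm, never from a script. Its arguments are lists of equal length, an entry for each row: "turn": the turn, a rotation vector about the tool's x, y, z in rad, a list of three; "translation": the shift along the tool's x, y, z in m, a list of three; "grip": the closure, from 0 (fully open) to 1 (shut). In form: {"turn": [[ax, ay, az], ...], "translation": [[tx, ty, tz], ...], "grip": [grip, ...]}. A call has 1 to 20 rows; each row is the pose to reach, as a shift and turn from the pose commanded when the call began, along the tool's axes at that moment; what a row does not reach only later rows make up. A row lasts 1/8 s, in which the tool goes at most 62.5 mm and 10.7 degrees, less where a joint would pass 70% of its speed; a pose out of reach is approached as far as the arm can. A call with a gripper value outside its range is refused whole. The fingers move at their own pace and stop on an object; "force" is the grip in N (left out, the last holds). Time passes only in rows, so rows that repeat a pose let the fingers close. It gives the time, the measured TCP pose, the force, the opening and the grip force at its end, in the units of the state.
- r.get_state(): the state, without advancing time (a new reading comes with each control period).
- cams.snapshot(name): name is "scene" or "top" or "wrist"; returns the picture (480x640x3 uint8, red, green, blue); there is no depth.
- cams.camera_params(name): a dict with "fx", "fy", "cx", "cy" (pixels), "k1" (the pictures are not rectified: a ray, as slopes to the right and down, at radius r is drawn at 1 + k1 r^2 times it, then the intrinsics apply), "eye" and "orientation" of the camera in the world. Camera axes: x right, y up, looking along -z (the intrinsics and any distortion apply to the point x, -y, -z); pixel columns grow to the right and rows downward; lengths in m; the calibration is good to about 2 mm. A picture is of the moment at which its call begins: read the wrist's pose just before it. camera_params takes no time and is no camera call; for the wrist camera it gives the pose at the moment of the call.
- r.finish_job(): hands the job in; it is judged then, once.
Trained networks look in the newest picture that a camera, given by its name, has taken for a name from the list of things; names that differ only in an ending like _2 or _b are one class to them, and where a whole thing is asked for, a point or a joint stands for the part that bears it (a point fixed in the world has none). Each returns a list of dicts, best first, with "p" (0 to 1); they miss things now and then, are a little off and sometimes report something else, mostly with a low value. They report only what shows in the picture. A call takes as long as a camera call. They do not tell look-alikes from the thing itself.
- models.find_in(camera, name): "position" ([x, y, z] in m, in world coordinates, good to about 4 mm: the middle of the surface that is visible of it).
- models.masks_of(camera, name): "pixels" (480x640 bool, what is visible of it).
- models.place_of(camera, name): "position" ([x, y, z] in m, in world coordinates, good to about 4 mm: a listed point, or the origin of a listed thing).
The state is a dict: "clock": time; "q": joint angles; "qd": joint speeds; "joint_torque": joint torques, N m; "tool_pos": TCP position; "eef_rot": TCP orientation; "contact_force": force on the tool from outside, world axes, zero at the start; "moment": the same for the moment, N m; "opening": opening from 0.0 (shut) to 1.0 (fully open); "finger_force": force on a finger pad.
Only numpy, scipy, OpenCV 4.12 (cv2) and the standard library are available. Lean on these libraries where they do the work, as an engineer would, in place of code of your own. Each camera call takes 0.05 s, during which the arm holds its last target. There are 200 camera calls.

TASK

Make up two kits for the guests from the things in the middle of the table: the green tea carton, the honey jar and the white cup go in the pink tray, the yellow washing-up soap and the wooden scrubbing brush go in the blue tray. Set each one down gently, without dropping it, so that it stands upright on the floor of its tray; leave the red coffee carton and the dark red jam jar standing where they are.

Things in the scene. Friction and masses are not known exactly. Their poses are not given: they have to be found in the camera images.
- pink_tray: Pink. Open tray, 250 mm long (its x axis) by 150 mm wide (its y axis), 24 mm high; walls and floor 5 mm thick, so the inside is 240 x 140 mm and its floor lies 5 mm above the origin. Fixed to the table; origin at the centre of its underside, z up. For the tea kit. On the left or the right of the stock.
- blue_tray: Blue. Open tray, 250 mm long (its x axis) by 150 mm wide (its y axis), 24 mm high; walls and floor 5 mm thick, so the inside is 240 x 140 mm and its floor lies 5 mm above the origin. Fixed to the table; origin at the centre of its underside, z up. For the washing-up kit. On the other side from the pink tray.
- tea_box: Green upright tea carton with a white band, rigid, 42 mm along its x axis, 64 mm along its y axis, 78 mm high; origin at the centre of its underside, z up. About 0.12 kg. Belongs in the pink tray.
- honey_jar: Round honey jar, amber with a gold lid, 56 mm in diameter (the lid, from 66 mm up, 54 mm), 82 mm high; origin at the centre of its underside, z up. About 0.18 kg. Belongs in the pink tray.
- cup: White cup without a handle, mouth up, 62 mm in diameter at the rim and narrower at the foot, wall 4 mm, 68 mm high; origin at the centre of its underside, z up. About 0.14 kg. Belongs in the pink tray.
- soap: Yellow bottle of washing-up soap with a green label and green cap, round; the body is 52 mm in diameter up to 66 mm, then a shoulder, then a cap of 26 mm diameter from 78 to 98 mm, its top; origin at the centre of its underside, z up. About 0.15 kg. Belongs in the blue tray.
- brush: Round palm brush of light wood standing on its pale bristles: head 62 mm in diameter up to 36 mm, a thin neck, then a round wooden knob of 38 mm diameter from 46 to 72 mm, its top; origin at the centre of its underside, z up. All rigid, about 0.07 kg. Belongs in the blue tray.
- coffee_box: Red carton of the same shape and size as the green one (42 x 64 x 78 mm); origin at the centre of its underside, z up. Belongs to no kit: to be left where it stands.
- jam_jar: Dark red jam jar with a black lid and a white label, of the same shape as the honey jar (56 mm in diameter, 82 mm high); origin at the centre of its underside, z up. Belongs to no kit: to be left where it stands.
Mind the look-alikes: they are no part of the job. What is shaped like the soap but purple is not meant. Leave any purple look-alike of the brush alone.

How it is judged:
At the end, for the whole second after the job is handed in: Tea carton, honey jar and cup in the pink tray, soap and brush in the blue one, each upright (0.12 rad) on the tray floor (origin under 12 mm above the tray's origin), released, at rest; coffee carton and jam jar upright, within 30 mm of their start (x of tea_box in the frame of pink_tray between -0.12 and 0.12 m and y of tea_box in the frame of pink_tray between -0.07 and 0.07 m and z of tea_box in the frame of pink_tray between 0 and 0.012 m and angle between each of tea_box, honey_jar, cup, soap, brush, coffee_box, jam_jar's own z axis and vertical below 0.12 rad and linear speed of each of tea_box, honey_jar, cup, soap, brush below 0.02 m/s and angular speed of each of tea_box, honey_jar, cup, soap, brush below 0.3 rad/s and x of honey_jar in the frame of pink_tray between -0.12 and 0.12 m and y of honey_jar in the frame of pink_tray between -0.07 and 0.07 m and z of honey_jar in the frame of pink_tray between 0 and 0.012 m and x of cup in the frame of pink_tray between -0.12 and 0.12 m and y of cup in the frame of pink_tray between -0.07 and 0.07 m and z of cup in the frame of pink_tray between 0 and 0.012 m and x of soap in the frame of blue_tray between -0.12 and 0.12 m and y of soap in the frame of blue_tray between -0.07 and 0.07 m and z of soap in the frame of blue_tray between 0 and 0.012 m and x of brush in the frame of blue_tray between -0.12 and 0.12 m and y of brush in the frame of blue_tray between -0.07 and 0.07 m and z of brush in the frame of blue_tray between 0 and 0.012 m and distance of each of coffee_box, jam_jar from where it was at the start of the episode below 0.03 m); the robot touches nothing.
It fails at once if the red coffee carton or the dark red jam jar is pushed or carried more than 30 mm, or tipped over (distance of any of coffee_box, jam_jar from where it was at the start of the episode above 0.03 m or angle between any of coffee_box, jam_jar's own z axis and vertical above 0.5 rad).
It fails at once if a kit thing is dropped: it moves faster than 0.8 m/s (a fall of about 3 cm) while the fingers do not touch it ((linear speed of tea_box above 0.8 m/s and contact force between the fingers and tea_box below 0.01 N) or (linear speed of honey_jar above 0.8 m/s and contact force between the fingers and honey_jar below 0.01 N) or (linear speed of cup above 0.8 m/s and contact force between the fingers and cup below 0.01 N) or (linear speed of soap above 0.8 m/s and contact force between the fingers and soap below 0.01 N) or (linear speed of brush above 0.8 m/s and contact force between the fingers and brush below 0.01 N)).
It also fails if it takes over 136 s, if anything falls off the work surface, if the arm or the gripper's body presses on something with over 40 N, if the wrist force passes 120 N, or if a joint passes its speed limit or range.

## Working session

There is one attempt and no reset: what is moved stays moved. The work goes in short steps, Python scripts to look and compute and a tool call to move; the robot and the scene stay as the last step left them, time stands still between calls to the robot, and variables do not carry over. Pictures are saved under pics/ and viewed, at most 14 in all, crops included, and the job is handed in when it is done.

Besides the shell and the picture viewer there is one more tool, called after "Emit:" by a JSON object that holds its "api" and its "payload". jog_arm: Moves the arm, as the interface text tells. Its arguments: {"type":"object","properties":{"turn":{"type":"array"},"translation":{"type":"array"},"grip":{"type":"array"},"force":{"type":"number"}},"required":["turn","translation","grip"]}

```bash
mkdir -p pics
cat > h.py <<'E'
import numpy as np, cv2
from scipy.spatial.transform import Rotation as R
from plant import r, cams, models
def snap(n,f):
    im=cams.snapshot(n); cv2.imwrite('pics/'+f,im[:,:,::-1]); return im
def proj(n,P):
    c=cams.camera_params(n); p=R.from_quat(c['orientation']).inv().apply(np.atleast_2d(P)-c['eye'])
    s=np.c_[p[:,0]/-p[:,2],-p[:,1]/-p[:,2]]; s=s*(1+c['k1']*(s**2).sum(1,keepdims=True))
    return s*[c['fx'],c['fy']]+[c['cx'],c['cy']]
def ray(n,uv,z):
    c=cams.camera_params(n); d=(np.atleast_2d(uv)-[c['cx'],c['cy']])/[c['fx'],c['fy']]; s=d.copy()
    for _ in range(20): s=d/(1+c['k1']*(s**2).sum(1,keepdims=True))
    v=R.from_quat(c['orientation']).apply(np.c_[s[:,0],-s[:,1],-np.ones(len(s))]); e=np.array(c['eye'])
    return e+v*((z-e[2])/v[:,2])[:,None]
def st():
    s=r.get_state(); print('t',round(s['clock'],2),'p',np.round(s['tool_pos'],4),'R',np.round(R.from_quat(s['eef_rot']).as_matrix(),3).tolist(),'q',np.round(s['q'],2),'op',s['opening']); return s
E
python3 - <<'E'
from h import *
st()
for n in ['top','scene']: snap(n,n+'0.png')
print(cams.camera_params('top'))
for n in ['pink_tray','blue_tray','tea_box','honey_jar','cup','soap','brush','coffee_box','jam_jar']:
    print(n,[(round(d['p'],2),np.round(d['position'],3).tolist()) for d in models.place_of('top',n)])
E
```

```text
t 0.0 p [0.2625 0.5666 0.2569] R [[-0.907, 0.42, -0.001], [0.42, 0.907, -0.002], [-0.0, -0.002, -1.0]] q [-1.1   0.69 -0.19  1.57  0.16  0.9  -0.22] op 1.0015120371160977
{'fx': 466.9341296145684, 'fy': 466.9341296145684, 'cx': 323.35191912093984, 'cy': 243.65699766769652, 'k1': 0.004450814471090511, 'eye': array([0.30650353, 0.01871525, 1.05390037]), 'orientation': array([-0.07464878,  0.07739617,  0.72332149, -0.68208754])}
pink_tray [(0.75, [0.493, 0.356, -0.0])]
blue_tray [(0.83, [0.484, -0.362, 0.001])]
tea_box [(0.8, [0.448, -0.127, 0.003])]
honey_jar [(0.98, [0.662, -0.082, -0.001])]
cup [(0.59, [0.545, -0.061, -0.002])]
soap [(0.84, [0.654, 0.166, -0.002]), (0.78, [0.646, 0.068, -0.002]), (0.56, [0.57, 0.179, -0.003])]
brush [(0.89, [0.353, -0.065, 0.002]), (0.66, [0.454, 0.006, 0.0])]
coffee_box [(0.95, [0.56, 0.081, -0.001])]
jam_jar [(0.83, [0.451, 0.146, 0.004])]
```

View pics/top0.png

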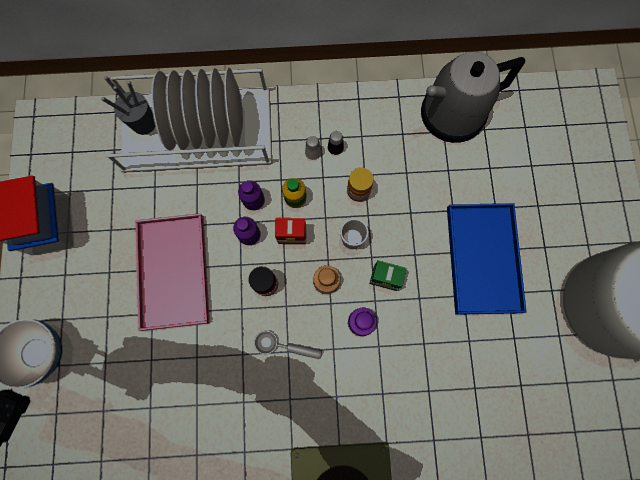

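View pics/scene0.png

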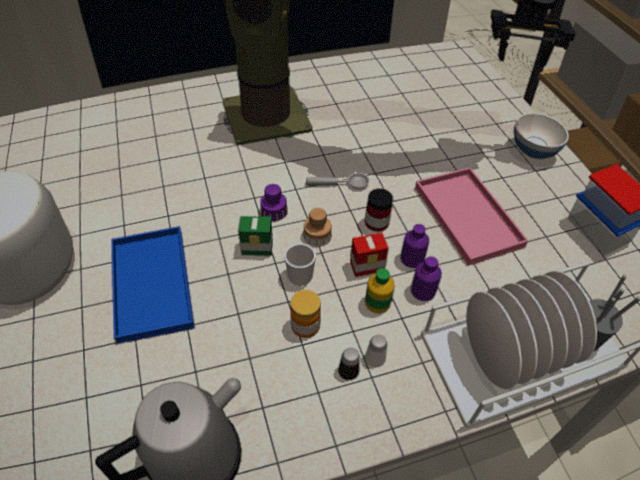

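The top picture shows the pink tray at (172,272) and the blue tray at (486,258). The yellow soap is at (294,192), the wooden brush at (327,279), the tea at (389,275), the cup at (355,235) and the honey at (360,184). The coffee (291,231) and jam (263,281) stay put. The purple look-alikes are at (251,195), (246,230) and (362,321). The scene view agrees. Next I refine positions with the second camera and measure the box and tray angles.

Run:
```python
from h import *
for n in ['tea_box','honey_jar','cup','soap','brush','coffee_box','jam_jar']:
    print(n,[(round(d['p'],2),np.round(d['position'],3).tolist()) for d in models.place_of('scene',n)])
for n,z in [('pink_tray',.024),('blue_tray',.024)]:
    m=models.masks_of('top',n)[0]['pixels']; ys,xs=np.nonzero(m)
    P=ray('top',np.c_[xs,ys],z)[:,:2]; print(n,cv2.minAreaRect((P*1000).astype(np.float32)))
im=cv2.imread('pics/top0.png')
hsv=cv2.cvtColor(im,cv2.COLOR_BGR2HSV)
for n,c in [('tea',(448,-127)),('coffee',(560,81))]:
    ys,xs=np.nonzero(models.masks_of('top','tea_box' if n=='tea' else 'coffee_box')[0]['pixels'])
    P=ray('top',np.c_[xs,ys],.078)[:,:2]
    v=hsv[ys,xs,2]; print(n,np.percentile(v,[10,30,50,70,90]))
    k=v>np.percentile(v,35); print(cv2.minAreaRect((P*1000).astype(np.float32)),cv2.minAreaRect((P[k]*1000).astype(np.float32)))
crop=im[250:300,360:420]; cv2.imwrite('pics/tea.png',cv2.resize(crop,None,fx=10,fy=10,interpolation=cv2.INTER_NEAREST))
```

```text
tea_box [(0.58, [0.449, -0.128, -0.004])]
honey_jar [(0.73, [0.664, -0.078, -0.0])]
cup [(0.73, [0.543, -0.06, -0.003])]
soap [(0.92, [0.655, 0.165, -0.001]), (0.85, [0.65, 0.068, -0.0]), (0.67, [0.572, 0.174, -0.001])]
brush [(0.72, [0.354, -0.068, -0.0]), (0.71, [0.451, 0.009, 0.002]), (0.26, [0.45, -0.127, -0.003])]
coffee_box [(0.55, [0.562, 0.078, -0.004]), (0.4, [0.449, -0.131, -0.001])]
jam_jar [(0.68, [0.456, 0.145, 0.0])]
pink_tray ((491.37451171875, 350.0493469238281), (250.88909912109375, 154.70196533203125), 2.9959607124328613)
blue_tray ((480.0132141113281, -351.5730285644531), (159.52822875976562, 251.47775268554688), 87.61857604980469)
tea [ 32.3  82.   87.   89.  108.7]
((443.6202392578125, -123.37264251708984), (68.68341064453125, 55.22935485839844), 70.36603546142578) ((444.11431884765625, -123.29991912841797), (66.83464813232422, 54.91627502441406), 68.30445098876953)
coffee [ 40.3 102.  148.  149.  150. ]
((553.2169799804688, 78.77568054199219), (65.36898040771484, 55.447608947753906), 86.62346649169922) ((562.067138671875, 79.37056732177734), (58.80923843383789, 37.845882415771484), 86.62167358398438)
```

View pics/tea.png

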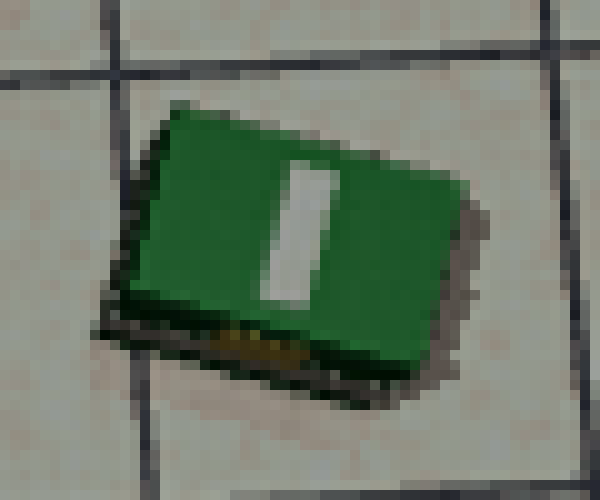

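The crop shows the tea carton's top face, with corners at about (178,105), (468,183), (415,365) and (122,292) in crop pixels.

```bash
cat >> h.py <<'E'
def rel(p,deg):
    "shift/turn in tool axes to TCP p, tool pointing down with closing line (tool y) at world angle deg (mod 180)"
    s=r.get_state(); M=R.from_quat(s['eef_rot']); c=M.as_matrix()[:,1]; cur=np.degrees(np.arctan2(c[1],c[0]))
    d=(deg-cur+90)%180-90; a=np.radians(cur+d)
    y=np.array([np.cos(a),np.sin(a),0]); z=np.array([0,0,-1.]); T=R.from_matrix(np.c_[np.cross(y,z),y,z])
    print('to',p,'trans',np.round(M.inv().apply(np.array(p)-s['tool_pos']),3).tolist(),'turn',np.round((M.inv()*T).as_rotvec(),3).tolist(),'dist',round(np.linalg.norm(np.array(p)-s['tool_pos']),3))
E
python3 - <<'E'
from h import *
uv=np.array([(178,105),(468,183),(415,365),(122,292)])/10-.5+[360,250]
P=ray('top',uv,.078)[:,:2]; print(P.round(4),P.mean(0))
for i in range(4): d=P[(i+1)%4]-P[i]; print(np.linalg.norm(d).round(4),np.degrees(np.arctan2(d[1],d[0])).round(1)%180)
a=P[0]-P[3]+P[1]-P[2]; ang=np.degrees(np.arctan2(a[1],a[0])); print(ang)
c=P.mean(0)
rel([c[0],c[1],.2],ang); rel([c[0],c[1],.058],ang)
E
```

```text
[[ 0.4777 -0.1036]
 [ 0.4574 -0.1634]
 [ 0.4195 -0.1486]
 [ 0.4385 -0.0886]] [ 0.44827549 -0.12606253]
0.0631 71.2
0.0406 158.6
0.063 72.5
0.042 158.9
-21.219712624354134
to [np.float64(0.448275486394179), np.float64(-0.12606252567527518), 0.2] trans [-0.46, -0.551, 0.058] turn [0.0, -0.0, 1.507] dist 0.72
to [np.float64(0.448275486394179), np.float64(-0.12606252567527518), 0.058] trans [-0.46, -0.551, 0.2] turn [0.0, -0.0, 1.507] dist 0.745
```

Emit:
{"api": "jog_arm", "payload": {"turn": [[0,0,0.2],[0,0,0.4],[0,0,0.5],[0,0,0.6],[0,0,0.7],[0,0,0.8],[0,0,0.9],[0,0,1.0],[0,0,1.15],[0,0,1.3],[0,0,1.4],[0,0,1.507],[0,0,1.507],[0,0,1.507],[0,0,1.507],[0,0,1.507],[0,0,1.507],[0,0,1.507],[0,0,1.507]], "translation": [[-0.055,-0.024,0],[-0.11,-0.048,0],[-0.164,-0.072,0],[-0.218,-0.095,0.01],[-0.272,-0.12,0.02],[-0.327,-0.143,0.03],[-0.34,-0.2,0.04],[-0.36,-0.255,0.05],[-0.375,-0.31,0.06],[-0.395,-0.36,0.07],[-0.415,-0.41,0.08],[-0.43,-0.46,0.08],[-0.445,-0.51,0.09],[-0.46,-0.551,0.1],[-0.46,-0.551,0.11],[-0.46,-0.551,0.117],[-0.46,-0.551,0.117],[-0.46,-0.551,0.117],[-0.46,-0.551,0.117]], "grip": [0,0,0,0,0,0.2,0.2,0.2,0.2,0.2,0.2,0.2,0.2,0.2,0.2,0.2,0.2,0.2,0.2], "force": 15}}

```text
clock: 3.48
tool_pos: [0.4488, -0.1255, 0.141]
eef_rot: [0.825, 0.566, 0.0, 0.0]
contact_force: [-0.1, -0.4, -0.1]
opening: 0.801
finger_force: 0.0
```

Run:
```python
from h import *
st(); snap('wrist','w1.png')
print([(round(d['p'],2),np.round(d['position'],3).tolist()) for d in models.place_of('wrist','tea_box')])
rel([.4485,-.1265,.058],-20.5)
```

```text
t 3.48 p [ 0.4488 -0.1255  0.141 ] R [[0.36, 0.933, 0.001], [0.933, -0.36, 0.0], [0.0, 0.001, -1.0]] q [ 0.15  0.7   0.04  2.15 -0.08  0.29 -0.11] op 0.801487015228837
[(0.64, [0.446, -0.128, 0.0])]
to [0.4485, -0.1265, 0.058] trans [-0.001, 0.0, 0.083] turn [0.0, -0.0, -0.011] dist 0.083
```

View pics/w1.png

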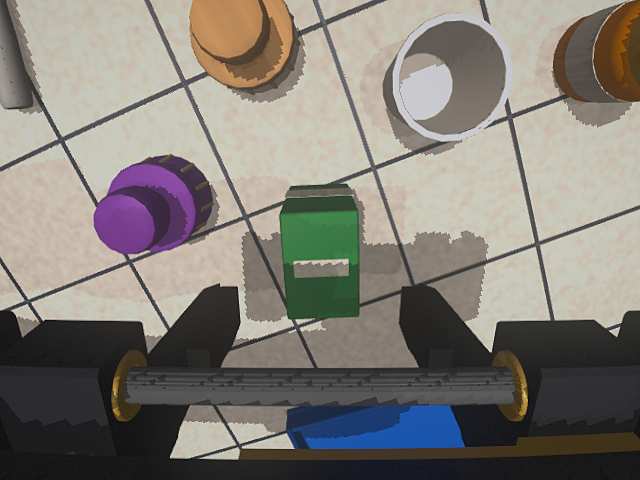

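The wrist view shows the carton (320,255) centred and square between the fingers (238 and 402), so I descend, grip and lift.

Emit:
{"api": "jog_arm", "payload": {"turn": [[0,0,-0.01],[0,0,-0.01],[0,0,-0.01],[0,0,-0.01],[0,0,-0.01],[0,0,-0.01],[0,0,-0.01],[0,0,-0.01],[0,0,-0.01],[0,0,-0.01],[0,0,-0.01],[0,0,-0.01],[0,0,-0.01],[0,0,-0.01],[0,0,-0.01]], "translation": [[-0.001,0,0.03],[-0.001,0,0.06],[-0.001,0,0.078],[-0.001,0,0.083],[-0.001,0,0.083],[-0.001,0,0.083],[-0.001,0,0.083],[-0.001,0,0.083],[-0.001,0,0.083],[-0.001,0,0.083],[-0.001,0,0.075],[-0.001,0,0.05],[-0.001,0,0.01],[-0.001,0,-0.03],[-0.001,0,-0.03]], "grip": [0.2,0.2,0.2,0.2,0.2,0.6,1,1,1,1,1,1,1,1,1], "force": 15}}

```text
clock: 5.45
tool_pos: [0.4492, -0.1274, 0.173]
eef_rot: [0.822, 0.569, 0.002, 0.002]
contact_force: [0.7, 0.8, -2.2]
opening: 0.473
finger_force: 14.9
```

Run:
```python
from h import *
st()
t=np.array([.491,.352]); a=np.radians(3); x=np.array([np.cos(a),np.sin(a)])
for d in (-.075,0,.075): print(d,(t+d*x).round(3))
p=t-.075*x
rel([.5,.1,.17],3); rel([p[0],p[1],.17],3); rel([p[0],p[1],.065],3)
```

```text
t 5.45 p [ 0.4492 -0.1274  0.173 ] R [[0.352, 0.936, 0.005], [0.936, -0.352, -0.001], [0.001, 0.005, -1.0]] q [ 0.15  0.64  0.05  2.13 -0.08  0.38 -0.1 ] op 0.47342758699909077
-0.075 [0.416 0.348]
0 [0.491 0.352]
0.075 [0.566 0.356]
to [0.5, 0.1, 0.17] trans [0.231, -0.033, 0.003] turn [0.005, 0.0, -0.412] dist 0.233
to [np.float64(0.41610278489340696), np.float64(0.3480748032817792), 0.17] trans [0.433, -0.199, 0.002] turn [0.005, 0.0, -0.412] dist 0.477
to [np.float64(0.41610278489340696), np.float64(0.3480748032817792), 0.065] trans [0.433, -0.199, 0.107] turn [0.005, 0.0, -0.412] dist 0.489
```

Emit:
{"api": "jog_arm", "payload": {"turn": [[0,0,-0.05],[0,0,-0.1],[0,0,-0.15],[0,0,-0.2],[0,0,-0.25],[0,0,-0.3],[0,0,-0.35],[0,0,-0.41],[0,0,-0.41],[0,0,-0.41],[0,0,-0.41],[0,0,-0.41],[0,0,-0.41],[0,0,-0.41],[0,0,-0.41],[0,0,-0.41],[0,0,-0.41],[0,0,-0.41],[0,0,-0.41]], "translation": [[0.02,-0.003,-0.01],[0.06,-0.009,-0.02],[0.105,-0.016,-0.02],[0.15,-0.022,-0.02],[0.195,-0.03,-0.02],[0.24,-0.05,-0.02],[0.28,-0.08,-0.02],[0.32,-0.11,-0.02],[0.36,-0.14,-0.01],[0.395,-0.17,0],[0.42,-0.19,0.01],[0.433,-0.199,0.03],[0.433,-0.199,0.05],[0.433,-0.199,0.07],[0.433,-0.199,0.085],[0.433,-0.199,0.095],[0.433,-0.199,0.1],[0.433,-0.199,0.1],[0.433,-0.199,0.1]], "grip": [1,1,1,1,1,1,1,1,1,1,1,1,1,1,1,1,1,1,1]}}

```text
clock: 7.82
tool_pos: [0.4147, 0.3485, 0.0712]
eef_rot: [0.689, 0.725, 0.001, 0.0]
contact_force: [-0.1, 0.0, -1.4]
opening: 0.475
finger_force: 14.9
```

Run:
```python
from h import *
st(); snap('top','t1.png')
im=cv2.imread('pics/t1.png'); cv2.imwrite('pics/t1c.png',cv2.resize(im[150:350,100:420],None,fx=2.4,fy=2.4))
rel([.416,.348,.064],3)
```

```text
t 7.83 p [0.4147 0.3485 0.0712] R [[-0.05, 0.999, 0.001], [0.999, 0.05, 0.001], [0.001, 0.001, -1.0]] q [-0.81  0.88  0.05  1.95 -0.13  0.31 -0.61] op 0.4748012083039323
to [0.416, 0.348, 0.064] trans [-0.001, 0.001, 0.007] turn [0.001, -0.001, -0.002] dist 0.007
```

View pics/t1c.png

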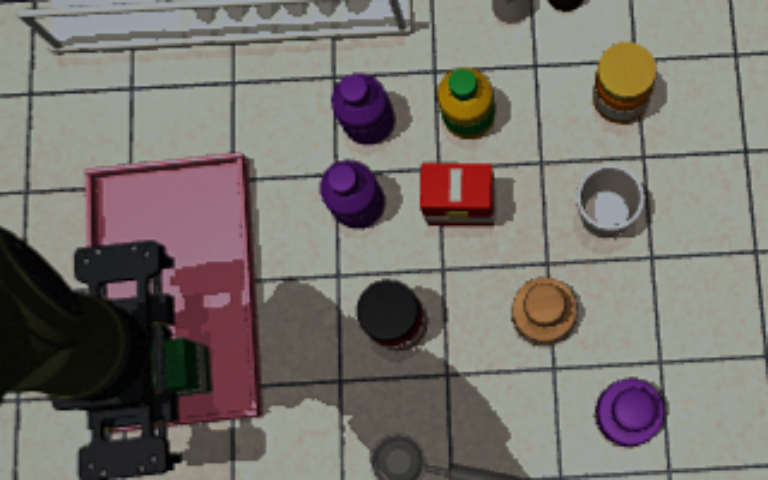

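The tea carton hangs inside the tray, clear of the end wall (crop about (190,360)). I lower the last 7–8 mm, release and rise.

Emit:
{"api": "jog_arm", "payload": {"turn": [[0,0,0],[0,0,0],[0,0,0],[0,0,0],[0,0,0],[0,0,0],[0,0,0],[0,0,0],[0,0,0],[0,0,0],[0,0,0]], "translation": [[0,0,0.003],[0,0,0.006],[0,0,0.008],[0,0,0.008],[0,0,0.008],[0,0,0.008],[0,0,0.008],[0,0,0],[0,0,-0.04],[0,0,-0.09],[0,0,-0.11]], "grip": [1,1,1,1,0.4,0.2,0.2,0.2,0.2,0.2,0.2]}}

```text
clock: 9.25
tool_pos: [0.4154, 0.3489, 0.1839]
eef_rot: [0.689, 0.724, 0.002, 0.0]
contact_force: [-0.2, 0.4, -0.6]
opening: 0.799
finger_force: 0.0
```

Run:
```python
from h import *
st()
rel([.663,-.08,.17],0); rel([.55,.2,.18],0)
```

```text
t 9.25 p [0.4154 0.3489 0.1839] R [[-0.05, 0.999, 0.003], [0.999, 0.05, 0.003], [0.003, 0.004, -1.0]] q [-0.84  0.69  0.1   1.9  -0.12  0.55 -0.62] op 0.7993090041583877
to [0.663, -0.08, 0.17] trans [-0.441, 0.226, 0.013] turn [0.003, -0.003, 0.05] dist 0.495
to [0.55, 0.2, 0.18] trans [-0.155, 0.127, 0.004] turn [0.003, -0.003, 0.05] dist 0.201
```

Emit:
{"api": "jog_arm", "payload": {"turn": [[0,0,0.05],[0,0,0.05],[0,0,0.05],[0,0,0.05],[0,0,0.05],[0,0,0.05],[0,0,0.05],[0,0,0.05],[0,0,0.05],[0,0,0.05],[0,0,0.05],[0,0,0.05]], "translation": [[-0.05,0.025,0],[-0.1,0.05,0],[-0.155,0.08,0],[-0.21,0.107,0],[-0.265,0.136,0],[-0.32,0.165,0],[-0.375,0.193,0],[-0.42,0.215,0.01],[-0.441,0.226,0.03],[-0.441,0.226,0.04],[-0.441,0.226,0.04],[-0.441,0.226,0.04]], "grip": [0.2,0.2,0.2,0.2,0.15,0.15,0.15,0.15,0.15,0.15,0.15,0.15]}}

```text
clock: 10.75
tool_pos: [0.6622, -0.0786, 0.1415]
eef_rot: [0.706, 0.708, 0.001, -0.0]
contact_force: [0.9, -0.1, -0.8]
opening: 0.849
finger_force: 0.0
```

Run:
```python
from h import *
st(); snap('wrist','w2.png')
for n in ['honey_jar','cup']: print([(round(d['p'],2),np.round(d['position'],3).tolist()) for d in models.place_of('wrist',n)])
rel([.663,-.08,.058],0)
```

```text
t 10.75 p [ 0.6622 -0.0786  0.1415] R [[-0.003, 1.0, 0.0], [1.0, 0.003, 0.001], [0.001, 0.0, -1.0]] q [ 0.05  0.88 -0.    1.53  0.    0.73  0.05] op 0.8489009173087523
[(0.7, [0.662, -0.083, 0.004])]
[(0.91, [0.546, -0.058, -0.001])]
to [0.663, -0.08, 0.058] trans [-0.0, 0.0, 0.084] turn [0.001, -0.0, 0.002] dist 0.084
```

View pics/w2.png

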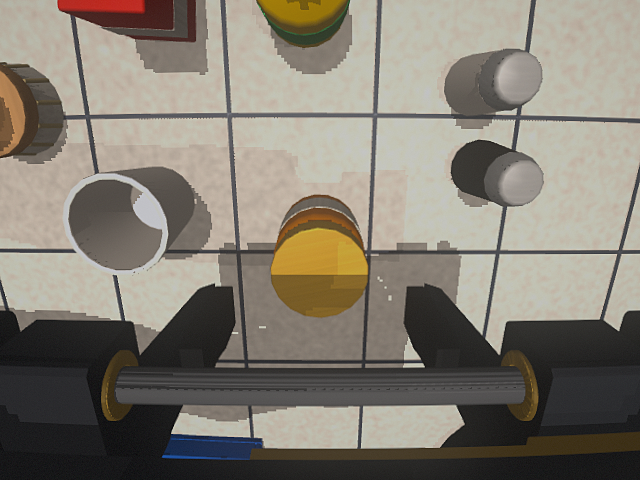

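The honey jar's lid (320,272) is centred between the fingers, so I descend, grip and lift.

Emit:
{"api": "jog_arm", "payload": {"turn": [[0,0,0],[0,0,0],[0,0,0],[0,0,0],[0,0,0],[0,0,0],[0,0,0],[0,0,0],[0,0,0],[0,0,0],[0,0,0],[0,0,0],[0,0,0],[0,0,0]], "translation": [[-0.002,0,0.03],[-0.002,0,0.06],[-0.002,0,0.08],[-0.002,0,0.086],[-0.002,0,0.086],[-0.002,0,0.086],[-0.002,0,0.086],[-0.002,0,0.086],[-0.002,0,0.086],[-0.002,0,0.08],[-0.002,0,0.05],[-0.002,0,0.01],[-0.002,0,-0.03],[-0.002,0,-0.03]], "grip": [0.15,0.15,0.15,0.15,0.4,1,1,1,1,1,1,1,1,1], "force": 18}}

```text
clock: 12.65
tool_pos: [0.6643, -0.0832, 0.1739]
eef_rot: [0.707, 0.707, 0.002, 0.003]
contact_force: [0.4, -0.3, -1.9]
opening: 0.626
finger_force: 18.0
```

Run:
```python
from h import *
st()
rel([.566,.356,.075],3)
```

```text
t 12.65 p [ 0.6643 -0.0832  0.1739] R [[0.0, 1.0, 0.007], [1.0, -0.0, -0.001], [-0.001, 0.007, -1.0]] q [ 0.06  0.84  0.    1.51 -0.    0.79  0.06] op 0.6255933809149624
to [0.566, 0.356, 0.075] trans [0.439, -0.099, 0.098] turn [0.007, 0.001, -0.053] dist 0.461
```

Emit:
{"api": "jog_arm", "payload": {"turn": [[0,0,-0.02],[0,0,-0.05],[0,0,-0.05],[0,0,-0.05],[0,0,-0.05],[0,0,-0.05],[0,0,-0.05],[0,0,-0.05],[0,0,-0.05],[0,0,-0.05],[0,0,-0.05],[0,0,-0.05],[0,0,-0.05],[0,0,-0.05],[0,0,-0.05],[0,0,-0.05],[0,0,-0.05],[0,0,-0.05],[0,0,-0.05]], "translation": [[0.02,-0.004,-0.01],[0.06,-0.014,-0.02],[0.105,-0.024,-0.02],[0.15,-0.034,-0.02],[0.195,-0.044,-0.02],[0.24,-0.054,-0.02],[0.285,-0.064,-0.02],[0.33,-0.075,-0.02],[0.375,-0.085,-0.01],[0.41,-0.092,0],[0.43,-0.098,0.01],[0.439,-0.099,0.03],[0.439,-0.099,0.05],[0.439,-0.099,0.07],[0.439,-0.099,0.085],[0.439,-0.099,0.098],[0.439,-0.099,0.106],[0.439,-0.099,0.106],[0.439,-0.099,0.106]], "grip": [1,1,1,1,1,1,1,1,1,1,1,1,1,1,1,1,1,1,1]}}

```text
clock: 15.02
tool_pos: [0.5636, 0.3564, 0.0653]
eef_rot: [0.689, 0.725, 0.001, 0.0]
contact_force: [0.3, 0.4, -2.2]
opening: 0.626
finger_force: 18.0
```

Emit:
{"api": "jog_arm", "payload": {"turn": [[0,0,0],[0,0,0],[0,0,0],[0,0,0],[0,0,0],[0,0,0],[0,0,0],[0,0,0],[0,0,0],[0,0,0],[0,0,0]], "translation": [[0,0,0.002],[0,0,0.004],[0,0,0.005],[0,0,0.005],[0,0,0.005],[0,0,0.005],[0,0,0.005],[0,0,0],[0,0,-0.04],[0,0,-0.09],[0,0,-0.11]], "grip": [1,1,1,1,0.3,0.1,0.1,0.1,0.1,0.1,0.1]}}

```text
clock: 16.4
tool_pos: [0.5647, 0.3569, 0.1784]
eef_rot: [0.689, 0.724, 0.003, 0.001]
contact_force: [0.5, 0.7, 0.3]
opening: 0.9
finger_force: 0.0
```

Run:
```python
from h import *
st()
rel([.545,-.06,.13],91)
rel([.545,-.06,.13],75)
```

```text
t 16.4 p [0.5647 0.3569 0.1784] R [[-0.05, 0.999, 0.005], [0.999, 0.05, 0.003], [0.003, 0.005, -1.0]] q [-0.67  0.84  0.07  1.51 -0.07  0.79 -0.52] op 0.8997562929068817
to [0.545, -0.06, 0.13] trans [-0.416, -0.041, 0.047] turn [0.006, 0.001, -1.538] dist 0.42
to [0.545, -0.06, 0.13] trans [-0.416, -0.041, 0.047] turn [0.006, 0.001, -1.259] dist 0.42
```

Emit:
{"api": "jog_arm", "payload": {"turn": [[0,0,0.16],[0,0,0.32],[0,0,0.48],[0,0,0.64],[0,0,0.8],[0,0,0.96],[0,0,1.12],[0,0,1.28],[0,0,1.44],[0,0,1.6],[0,0,1.6],[0,0,1.6],[0,0,1.6]], "translation": [[-0.05,-0.005,0],[-0.1,-0.01,0],[-0.15,-0.015,0],[-0.2,-0.02,0],[-0.25,-0.025,0],[-0.3,-0.03,0],[-0.34,-0.034,0],[-0.38,-0.038,0.01],[-0.416,-0.041,0.02],[-0.416,-0.041,0.03],[-0.416,-0.041,0.04],[-0.416,-0.041,0.04],[-0.416,-0.041,0.04]], "grip": [0.1,0.1,0.1,0.1,0.1,0.05,0.05,0.05,0.05,0.05,0.05,0.05,0.05]}}

```text
clock: 18.02
tool_pos: [0.5433, -0.0608, 0.135]
eef_rot: [1.0, 0.012, 0.0, -0.0]
contact_force: [0.2, 0.6, -0.0]
opening: 0.949
finger_force: 0.0
```

Run:
```python
from h import *
st(); snap('wrist','w3.png')
for n in ['cup']: print([(round(d['p'],2),np.round(d['position'],3).tolist()) for d in models.place_of('wrist',n)])
rel([.545,-.06,.05],-89)
```

```text
t 18.02 p [ 0.5433 -0.0608  0.135 ] R [[1.0, 0.023, 0.001], [0.023, -1.0, 0.001], [0.001, -0.001, -1.0]] q [-0.17  0.8   0.34  1.92 -0.53  0.5  -1.  ] op 0.9491247178558581
[(0.96, [0.548, -0.06, 0.001])]
to [0.545, -0.06, 0.05] trans [0.002, -0.001, 0.085] turn [-0.0, -0.001, 0.005] dist 0.085
```

View pics/w3.png

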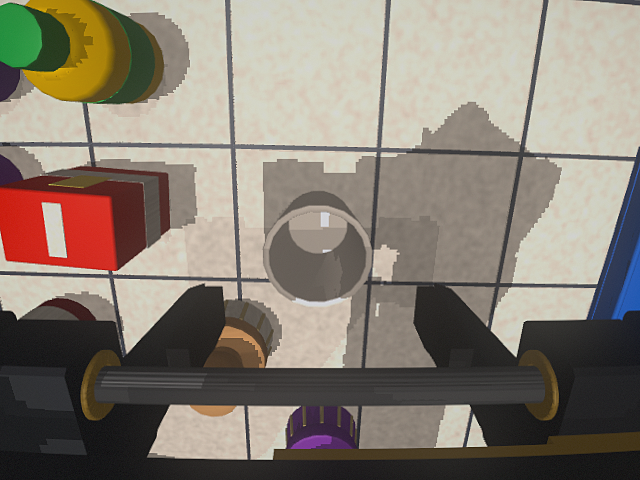

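The cup's rim (318,253) is centred between the fingers, so I descend, grip and lift.

Emit:
{"api": "jog_arm", "payload": {"turn": [[0,0,0],[0,0,0],[0,0,0],[0,0,0],[0,0,0],[0,0,0],[0,0,0],[0,0,0],[0,0,0],[0,0,0],[0,0,0],[0,0,0],[0,0,0],[0,0,0],[0,0,0]], "translation": [[0.003,0,0.03],[0.003,0,0.06],[0.003,0,0.08],[0.003,0,0.087],[0.003,0,0.087],[0.003,0,0.087],[0.003,0,0.087],[0.003,0,0.087],[0.003,0,0.087],[0.003,0,0.087],[0.003,0,0.082],[0.003,0,0.06],[0.003,0,0.02],[0.003,0,-0.02],[0.003,0,-0.02]], "grip": [0.05,0.05,0.05,0.05,0.2,0.5,1,1,1,1,1,1,1,1,1], "force": 18}}

```text
clock: 20.0
tool_pos: [0.5475, -0.0622, 0.1572]
eef_rot: [1.0, 0.01, 0.003, 0.001]
contact_force: [-0.2, -0.0, -1.2]
opening: 0.669
finger_force: 17.7
```

Run:
```python
from h import *
st(); snap('wrist','w4.png')
rel([.491,.352,.065],-87)
```

```text
t 20.0 p [ 0.5475 -0.0622  0.1572] R [[1.0, 0.02, 0.005], [0.02, -1.0, -0.001], [0.005, 0.001, -1.0]] q [-0.19  0.77  0.38  1.9  -0.51  0.55 -1.02] op 0.6685652175399137
to [0.491, 0.352, 0.065] trans [-0.047, -0.415, 0.09] turn [0.001, -0.002, -0.032] dist 0.427
```

View pics/w4.png

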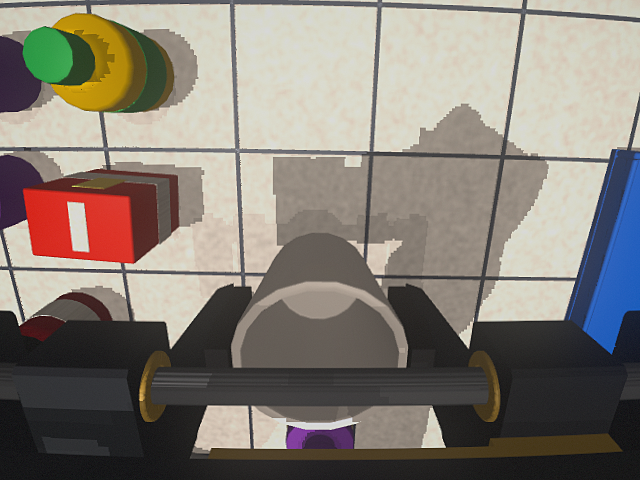

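The cup is held upright between the fingers (320,330), so I carry it to the middle of the pink tray.

Emit:
{"api": "jog_arm", "payload": {"turn": [[0,0,-0.01],[0,0,-0.03],[0,0,-0.03],[0,0,-0.03],[0,0,-0.03],[0,0,-0.03],[0,0,-0.03],[0,0,-0.03],[0,0,-0.03],[0,0,-0.03],[0,0,-0.03],[0,0,-0.03],[0,0,-0.03],[0,0,-0.03],[0,0,-0.03],[0,0,-0.03],[0,0,-0.03],[0,0,-0.03],[0,0,-0.03]], "translation": [[-0.001,-0.01,-0.02],[-0.005,-0.04,-0.03],[-0.01,-0.085,-0.03],[-0.015,-0.13,-0.03],[-0.02,-0.175,-0.03],[-0.025,-0.22,-0.03],[-0.03,-0.265,-0.03],[-0.035,-0.31,-0.03],[-0.04,-0.35,-0.03],[-0.044,-0.385,-0.02],[-0.047,-0.408,0],[-0.047,-0.415,0.02],[-0.047,-0.415,0.04],[-0.047,-0.415,0.06],[-0.047,-0.415,0.08],[-0.047,-0.415,0.092],[-0.047,-0.415,0.097],[-0.047,-0.415,0.097],[-0.047,-0.415,0.097]], "grip": [1,1,1,1,1,1,1,1,1,1,1,1,1,1,1,1,1,1,1]}}

```text
clock: 22.42
tool_pos: [0.4908, 0.3528, 0.0584]
eef_rot: [1.0, 0.025, 0.001, -0.0]
contact_force: [0.4, 0.0, -0.8]
opening: 0.666
finger_force: 17.7
```

Emit:
{"api": "jog_arm", "payload": {"turn": [[0,0,0],[0,0,0],[0,0,0],[0,0,0],[0,0,0],[0,0,0],[0,0,0],[0,0,0],[0,0,0],[0,0,0],[0,0,0]], "translation": [[0,0,0.002],[0,0,0.004],[0,0,0.005],[0,0,0.005],[0,0,0.005],[0,0,0.005],[0,0,0.005],[0,0,0],[0,0,-0.04],[0,0,-0.09],[0,0,-0.12]], "grip": [1,1,1,1,0.3,0.1,0.1,0.1,0.1,0.1,0.1]}}

```text
clock: 23.8
tool_pos: [0.4912, 0.3527, 0.1803]
eef_rot: [1.0, 0.025, 0.001, -0.001]
contact_force: [0.8, 0.3, -0.1]
opening: 0.9
finger_force: 0.0
```

Run:
```python
from h import *
st(); rel([.65,.068,.15],-89); rel([.55,.2,.18],-89)
```

```text
t 23.8 p [0.4912 0.3527 0.1803] R [[0.999, 0.05, 0.002], [0.05, -0.999, 0.001], [0.003, -0.001, -1.0]] q [-0.99  0.83  0.53  1.73 -0.58  0.75 -1.68] op 0.9002220611203411
to [0.65, 0.068, 0.15] trans [0.144, 0.292, 0.03] turn [-0.001, -0.003, 0.033] dist 0.327
to [0.55, 0.2, 0.18] trans [0.051, 0.155, 0.0] turn [-0.001, -0.003, 0.033] dist 0.164
```

Emit:
{"api": "jog_arm", "payload": {"turn": [[0,0,0.03],[0,0,0.03],[0,0,0.03],[0,0,0.03],[0,0,0.03],[0,0,0.03],[0,0,0.03],[0,0,0.03],[0,0,0.03],[0,0,0.03]], "translation": [[0.025,0.05,0],[0.05,0.1,0],[0.075,0.15,0],[0.1,0.2,0],[0.125,0.25,0],[0.144,0.292,0.01],[0.144,0.292,0.02],[0.144,0.292,0.03],[0.144,0.292,0.03],[0.144,0.292,0.03]], "grip": [0.2,0.2,0.2,0.2,0.2,0.2,0.2,0.2,0.2,0.2]}}

```text
clock: 25.05
tool_pos: [0.6489, 0.0698, 0.1479]
eef_rot: [1.0, 0.011, 0.0, -0.0]
contact_force: [-0.1, 0.7, 0.1]
opening: 0.8
finger_force: 0.0
```

Run:
```python
from h import *
st(); snap('wrist','w5.png')
for n in ['soap','brush']: print([(round(d['p'],2),np.round(d['position'],3).tolist()) for d in models.place_of('wrist',n)])
rel([.649,.068,.058],-89)
```

```text
t 25.05 p [0.6489 0.0698 0.1479] R [[1.0, 0.023, 0.0], [0.023, -1.0, 0.001], [0.0, -0.001, -1.0]] q [-0.41  0.91  0.46  1.59 -0.53  0.77 -1.27] op 0.80006912442237
[(0.83, [0.652, 0.167, 0.001]), (0.66, [0.649, 0.071, -0.004]), (0.59, [0.57, 0.182, -0.0])]
[(0.78, [0.457, 0.009, 0.001])]
to [0.649, 0.068, 0.058] trans [-0.0, 0.001, 0.09] turn [-0.0, -0.001, 0.004] dist 0.09
```

View pics/w5.png

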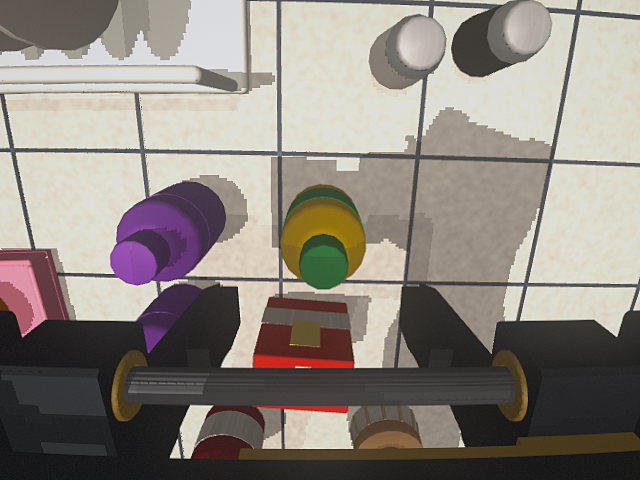

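The yellow soap, with its green cap at (324,260), is centred between the fingers and the purple bottles are clear, so I descend, grip and lift.

Emit:
{"api": "jog_arm", "payload": {"turn": [[0,0,0],[0,0,0],[0,0,0],[0,0,0],[0,0,0],[0,0,0],[0,0,0],[0,0,0],[0,0,0],[0,0,0],[0,0,0],[0,0,0],[0,0,0],[0,0,0],[0,0,0]], "translation": [[0,0.001,0.03],[0,0.001,0.06],[0,0.001,0.08],[0,0.001,0.09],[0,0.001,0.09],[0,0.001,0.09],[0,0.001,0.09],[0,0.001,0.09],[0,0.001,0.09],[0,0.001,0.09],[0,0.001,0.085],[0,0.001,0.06],[0,0.001,0.02],[0,0.001,-0.03],[0,0.001,-0.03]], "grip": [0.2,0.2,0.2,0.2,0.3,0.6,1,1,1,1,1,1,1,1,1], "force": 18}}

```text
clock: 27.08
tool_pos: [0.6514, 0.0667, 0.1817]
eef_rot: [1.0, 0.01, 0.004, 0.0]
contact_force: [-0.8, 0.8, -2.4]
opening: 0.58
finger_force: 18.0
```

Run:
```python
from h import *
st(); t=np.array([.482,-.357]); a=np.radians(-2.4); x=np.array([np.cos(a),np.sin(a)])
p=t+.06*x; print(p,t-.06*x); rel([p[0],p[1],.065],-92.4)
```

```text
t 27.07 p [0.6514 0.0667 0.1817] R [[1.0, 0.021, 0.007], [0.021, -1.0, 0.0], [0.007, 0.0, -1.0]] q [-0.42  0.87  0.49  1.57 -0.51  0.83 -1.28] op 0.5798206153490535
[ 0.54194737 -0.35951254] [ 0.42205263 -0.35448746]
to [np.float64(0.5419473698059315), np.float64(-0.359512539223752), 0.065] trans [-0.119, 0.424, 0.116] turn [-0.0, -0.007, 0.063] dist 0.455
```

Emit:
{"api": "jog_arm", "payload": {"turn": [[0,0,0.02],[0,0,0.06],[0,0,0.06],[0,0,0.06],[0,0,0.06],[0,0,0.06],[0,0,0.06],[0,0,0.06],[0,0,0.06],[0,0,0.06],[0,0,0.06],[0,0,0.06],[0,0,0.06],[0,0,0.06],[0,0,0.06],[0,0,0.06],[0,0,0.06],[0,0,0.06],[0,0,0.06]], "translation": [[-0.003,0.01,-0.01],[-0.012,0.04,-0.01],[-0.024,0.085,-0.01],[-0.036,0.13,-0.01],[-0.048,0.175,-0.01],[-0.06,0.22,-0.01],[-0.074,0.265,-0.01],[-0.087,0.31,-0.01],[-0.1,0.355,-0.01],[-0.11,0.395,0],[-0.119,0.418,0.01],[-0.119,0.424,0.03],[-0.119,0.424,0.055],[-0.119,0.424,0.08],[-0.119,0.424,0.096],[-0.119,0.424,0.106],[-0.119,0.424,0.11],[-0.119,0.424,0.11],[-0.119,0.424,0.11]], "grip": [1,1,1,1,1,1,1,1,1,1,1,1,1,1,1,1,1,1,1]}}

```text
clock: 29.45
tool_pos: [0.5393, -0.3595, 0.0684]
eef_rot: [1.0, -0.02, 0.001, 0.0]
contact_force: [-0.3, -0.6, -1.7]
opening: 0.583
finger_force: 18.0
```

Emit:
{"api": "jog_arm", "payload": {"turn": [[0,0,0],[0,0,0],[0,0,0],[0,0,0],[0,0,0],[0,0,0],[0,0,0],[0,0,0],[0,0,0],[0,0,0],[0,0,0]], "translation": [[0,0,0.002],[0,0,0.004],[0,0,0.005],[0,0,0.005],[0,0,0.005],[0,0,0.005],[0,0,0.005],[0,0,0],[0,0,-0.04],[0,0,-0.09],[0,0,-0.12]], "grip": [1,1,1,1,0.4,0.2,0.2,0.2,0.2,0.2,0.2]}}

```text
clock: 30.82
tool_pos: [0.5394, -0.36, 0.1905]
eef_rot: [1.0, -0.02, 0.001, 0.001]
contact_force: [-0.1, 0.8, -0.3]
opening: 0.797
finger_force: 0.0
```

Run:
```python
from h import *
st(); rel([.453,.008,.13],-90)
```

```text
t 30.82 p [ 0.5394 -0.36    0.1905] R [[0.999, -0.039, 0.002], [-0.039, -0.999, -0.002], [0.003, 0.002, -1.0]] q [ 0.3   0.84  0.43  1.57 -0.43  0.82 -0.71] op 0.7971258955333862
to [0.453, 0.008, 0.13] trans [-0.101, -0.364, 0.06] turn [0.002, -0.002, -0.04] dist 0.383
```

Emit:
{"api": "jog_arm", "payload": {"turn": [[0,0,0],[0,0,-0.04],[0,0,-0.04],[0,0,-0.04],[0,0,-0.04],[0,0,-0.04],[0,0,-0.04],[0,0,-0.04],[0,0,-0.04],[0,0,-0.04],[0,0,-0.04]], "translation": [[-0.014,-0.05,0],[-0.028,-0.1,0],[-0.042,-0.15,0],[-0.056,-0.2,0],[-0.07,-0.25,0],[-0.084,-0.3,0],[-0.101,-0.35,0.02],[-0.101,-0.364,0.04],[-0.101,-0.364,0.05],[-0.101,-0.364,0.05],[-0.101,-0.364,0.05]], "grip": [0.2,0.2,0.2,0.2,0.2,0.2,0.2,0.2,0.2,0.2,0.2]}}

```text
clock: 32.2
tool_pos: [0.4528, 0.0071, 0.1382]
eef_rot: [1.0, -0.001, 0.001, 0.0]
contact_force: [-0.4, 0.1, 0.3]
opening: 0.802
finger_force: 0.0
```

Run:
```python
from h import *
st(); snap('wrist','w6.png')
for n in ['brush']: print([(round(d['p'],2),np.round(d['position'],3).tolist()) for d in models.place_of('wrist',n)])
rel([.453,.008,.06],-90)
```

```text
t 32.2 p [0.4528 0.0071 0.1382] R [[1.0, -0.002, 0.001], [-0.002, -1.0, -0.001], [0.001, 0.001, -1.0]] q [-0.29  0.72  0.29  2.19 -0.67  0.31 -1.  ] op 0.801912957144998
[(0.91, [0.457, 0.005, -0.002]), (0.64, [0.353, -0.07, 0.001])]
to [0.453, 0.008, 0.06] trans [0.0, -0.0, 0.078] turn [0.0, -0.001, -0.001] dist 0.078
```

View pics/w6.png

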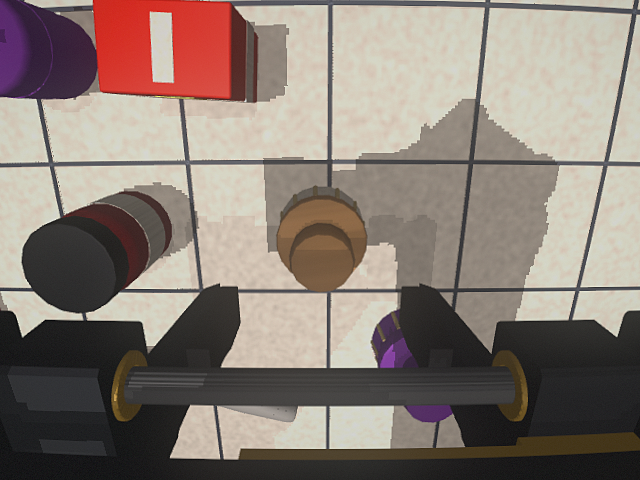

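The wooden knob (321,257) is centred between the fingers and the purple brush (420,370) is off to the side, so I descend, grip the knob and lift.

Emit:
{"api": "jog_arm", "payload": {"turn": [[0,0,0],[0,0,0],[0,0,0],[0,0,0],[0,0,0],[0,0,0],[0,0,0],[0,0,0],[0,0,0],[0,0,0],[0,0,0],[0,0,0],[0,0,0],[0,0,0],[0,0,0]], "translation": [[0.002,0.001,0.03],[0.002,0.001,0.06],[0.002,0.001,0.074],[0.002,0.001,0.077],[0.002,0.001,0.077],[0.002,0.001,0.077],[0.002,0.001,0.077],[0.002,0.001,0.077],[0.002,0.001,0.077],[0.002,0.001,0.077],[0.002,0.001,0.077],[0.002,0.001,0.07],[0.002,0.001,0.04],[0.002,0.001,0],[0.002,0.001,-0.03]], "grip": [0.2,0.2,0.2,0.2,0.35,0.6,1,1,1,1,1,1,1,1,1], "force": 15}}

```text
clock: 34.17
tool_pos: [0.454, 0.0077, 0.1693]
eef_rot: [1.0, 0.0, 0.0, -0.0]
contact_force: [1.3, -0.4, 0.1]
opening: 0.425
finger_force: 15.0
```

Run:
```python
from h import *
st(); rel([.422,-.354,.067],-92.4)
```

```text
t 34.17 p [0.454  0.0077 0.1693] R [[1.0, 0.001, 0.0], [0.001, -1.0, 0.0], [0.0, -0.0, -1.0]] q [-0.36  0.68  0.39  2.17 -0.65  0.41 -1.01] op 0.4246089172702201
to [0.422, -0.354, 0.067] trans [-0.032, 0.362, 0.102] turn [-0.0, -0.0, 0.043] dist 0.377
```

Emit:
{"api": "jog_arm", "payload": {"turn": [[0,0,0.02],[0,0,0.04],[0,0,0.04],[0,0,0.04],[0,0,0.04],[0,0,0.04],[0,0,0.04],[0,0,0.04],[0,0,0.04],[0,0,0.04],[0,0,0.04],[0,0,0.04],[0,0,0.04],[0,0,0.04],[0,0,0.04],[0,0,0.04],[0,0,0.04]], "translation": [[-0.001,0.01,0],[-0.004,0.04,0],[-0.007,0.085,0],[-0.011,0.13,0],[-0.015,0.175,0],[-0.019,0.22,0],[-0.023,0.265,0],[-0.028,0.31,0],[-0.03,0.345,0.01],[-0.032,0.362,0.02],[-0.032,0.362,0.04],[-0.032,0.362,0.06],[-0.032,0.362,0.08],[-0.032,0.362,0.092],[-0.032,0.362,0.097],[-0.032,0.362,0.097],[-0.032,0.362,0.097]], "grip": [1,1,1,1,1,1,1,1,1,1,1,1,1,1,1,1,1]}}

```text
clock: 36.3
tool_pos: [0.4229, -0.3547, 0.0712]
eef_rot: [1.0, -0.02, 0.0, 0.0]
contact_force: [0.1, -0.3, -1.3]
opening: 0.42
finger_force: 15.0
```

Emit:
{"api": "jog_arm", "payload": {"turn": [[0,0,0],[0,0,0],[0,0,0],[0,0,0],[0,0,0],[0,0,0],[0,0,0],[0,0,0],[0,0,0],[0,0,0],[0,0,0],[0,0,0],[0,0,0],[0,0,0],[0,0,0],[0,0,0]], "translation": [[0,0,0.002],[0,0,0.004],[0,0,0.005],[0,0,0.005],[0,0,0.005],[0,0,0.005],[0,0,0.005],[0,0,0],[0,0,-0.04],[0,0,-0.09],[0,0,-0.13],[0,-0.05,-0.15],[0.02,-0.1,-0.17],[0.02,-0.15,-0.17],[0.02,-0.2,-0.17],[0.02,-0.2,-0.17]], "grip": [1,1,1,1,0.4,0.2,0.2,0.2,0.2,0.2,0.2,0.2,0.2,0.2,0.2,0.2]}}

```text
clock: 38.3
tool_pos: [0.4505, -0.1508, 0.2406]
eef_rot: [1.0, -0.016, -0.001, -0.002]
contact_force: [-0.4, -0.3, 0.3]
opening: 0.8
finger_force: 0.0
```

Run:
```python
from h import *
st(); snap('scene','s9.png'); snap('top','t9.png')
for n in ['tea_box','honey_jar','cup','soap','brush','coffee_box','jam_jar']:
  for c in ['scene','top']: print(n,c,[(round(d['p'],2),np.round(d['position'],3).tolist()) for d in models.place_of(c,n)])
```

```text
t 38.3 p [ 0.4505 -0.1508  0.2406] R [[1.0, -0.032, -0.001], [-0.032, -0.999, 0.003], [-0.001, -0.003, -1.0]] q [-0.08  0.57  0.48  2.04 -0.45  0.63 -0.89] op 0.8003221897936261
tea_box scene [(0.67, [0.414, 0.348, 0.006])]
tea_box top [(0.76, [0.415, 0.347, 0.008])]
honey_jar scene [(0.8, [0.562, 0.36, 0.005]), (0.39, [0.491, 0.352, -0.003])]
honey_jar top [(0.82, [0.561, 0.356, 0.005])]
cup scene [(0.86, [0.485, 0.351, 0.002])]
cup top [(0.6, [0.491, 0.351, 0.005])]
soap scene [(0.89, [0.541, -0.362, 0.007]), (0.68, [0.573, 0.18, -0.001]), (0.65, [0.654, 0.163, -0.001])]
soap top [(0.76, [0.571, 0.175, -0.003]), (0.56, [0.654, 0.167, -0.003])]
brush scene [(0.78, [0.422, -0.354, 0.004]), (0.74, [0.356, -0.067, 0.001])]
brush top []
coffee_box scene [(0.7, [0.563, 0.079, -0.003])]
coffee_box top [(0.71, [0.56, 0.081, -0.0])]
jam_jar scene [(0.71, [0.453, 0.147, -0.0]), (0.63, [0.487, 0.354, 0.002])]
jam_jar top []
```

View pics/s9.png

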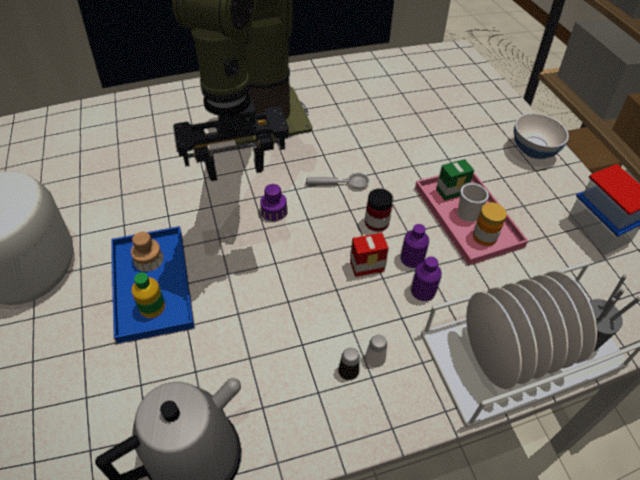

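View pics/t9.png

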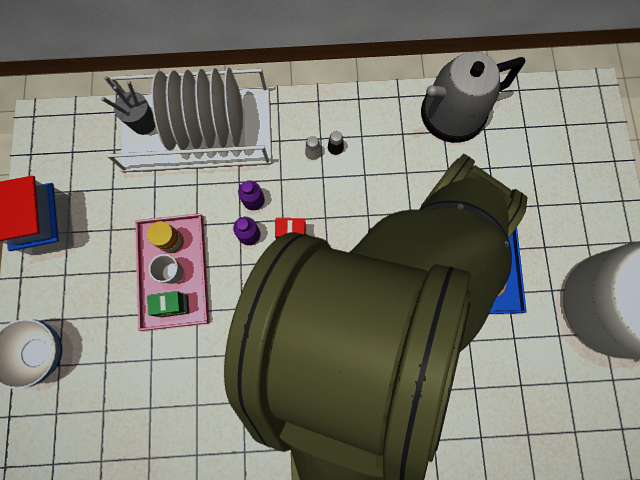

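The scene view shows the tea (455,178), cup (473,202) and honey (488,224) upright in the pink tray, with the brush (145,250) and soap (148,297) upright in the blue one. The coffee (370,252) and jam (378,210) have not moved, and the arm is clear of everything.

```bash
python3 -c "
from plant import r
print(r.finish_job())"
```

```text
the job is handed in; nothing more can be done
None
```

Both kits are made up and the job is handed in: tea carton, honey jar and cup in the pink tray, soap and brush in the blue tray, all upright in the last camera view, with the coffee carton and jam jar unmoved; `r.finish_job()` gave no verdict.

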